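Start the tube roller mixer with its pull knob

ROBOT

A 7-joint arm with a two-finger parallel gripper is mounted at the origin on a cart in front of the work surface, level with it; the furniture and walls round the work are solid. World frame = base frame: x ahead of the robot, y to its left, z up, the work surface at z = 0. Lengths are in m, angles in rad, forces in N, time in s.
With the tool pointing down it reaches from about 0.425 to 0.925 m from the base axis. Payload 6.8 kg.
Tool frame: the origin (TCP) lies on the centre line of the jaws, within the pads' length; the fingertips stand 17 mm ahead of it and the grasp point (between the pads) lies 2 mm behind it; z points along the fingers, x is the direction in which the jaws open and shut, and the axes are right-handed (so a half turn about z gives the same grasp; the last joint's range is limited). The gripper opens to 85 mm and grips with 20 to 120 N. Pads are 22 mm wide; open, the fingers measure 114 mm over their backs; the gripper's body (76 mm by 85 mm) begins 54 mm behind the grasp point. The pads swing forward as they close: fully open they stand 13 mm farther back than shut.
Start: joints at [-1.33, 0.477, 0.022, 1.555, -0.011, 1.109, -0.083], TCP at [0.231, 0.634, 0.248] pointing down, gripper open.
Joint ranges: [-2.96, 2.96], [-0.34, 2.1], [-1.41, 1.46], [0.24, 2.44], [-1.37, 4.51], [0.17, 1.92], [-2.96, 2.96]. Speed limits (rad/s): [2.39, 2.39, 3.14, 3.14, 3.14, 3.14, 3.14].

INTERFACE

Orientations are given as a rotation vector (axis times angle).
In Python, from bench import r gives the robot as it stands.
- The arm moves only by the tool arm_command, never from a script. Its argument "increments" is a list of rows, each a list of 3 entries, a list of its own where there are three numbers: the shift along the world's x, y, z in m, then the turn, a rotation vector about the world's x, y, z in rad, then the opening in per cent of the stroke, from 0 (shut) to 100 (fully open). A call has 1 to 10 rows; each row is the pose to reach, as a shift and turn from the pose commanded when the call began; what a row does not reach only later rows make up. A row lasts 1/10 s, in which the tool goes at most 50 mm and 8.59 degrees, less where a joint would pass 70% of its speed; a pose out of reach is approached as far as the arm can. A call with a gripper value outside its range is refused whole. The fingers move at their own pace and stop on an object; "newtons" is the grip in N (left out, the last holds). Time passes only in rows, so rows that repeat a pose let the fingers close. It gives the time, the measured TCP pose, the force and the opening at its end, in the units of the state.
- r.get_obs(): the state, without advancing time (a new reading comes with each control period).
- r.grab_frame(name): name is "scene" or "top"; returns the picture (384x512x3 uint8, blue, green, red); there is no depth.
- r.camera_model(name): a dict with "camera_matrix" (3x3 intrinsics, pixels), "D" ([k1, k2, p1, p2, k3] as OpenCV has them; the pictures are not rectified), "camera_from_world" (4x4, takes a point from world to camera coordinates). Camera axes: x right, y down, z forward; pixel columns grow to the right and rows downward; lengths in m; the calibration is good to about 2 mm. A picture is of the moment at which its call begins. camera_model takes no time and is no camera call.
- r.hand_in(): hands the job in, once; it reports no verdict.
The state is a dict: "clock": time; "joints": joint angles; "qvel": joint speeds; "tau": joint torques, N m; "tcp_pos": TCP position; "orientation": TCP orientation; "contact_force": force on the tool from outside, world axes, zero at the start; "moment": the same for the moment, N m; "grip_width": finger opening in m.
Only numpy, scipy, OpenCV 4.12 (cv2) and the standard library are available. Lean on these libraries where they do the work, as an engineer would, in place of code of your own. Each camera call takes 0.05 s, during which the arm holds its last target. There are 200 camera calls.

TASK

Start the tube roller mixer: pull the round, ribbed start knob on its front deck straight up as far as it goes, hold it there for a moment, and then let it go so that it springs fully home again. Leave the speed dial on the same deck set as it is.

Things in the scene. Friction and masses are not known exactly. Their poses are not given: they have to be found in the camera images.
- mixer: white-grey tube roller mixer, fixed, 180 (x) x 270 (y) mm; origin centre of underside, on the desk; own -x = front; turned up to 20 deg. Black rollers along y in its rear half, tubes on them up to 92 mm high. Flat front deck 55 mm above the desk bears two black controls at own x = -52, y = +75 and -75 mm: start knob and speed dial, in either order. First roller begins 34 mm behind their centres.
- start_knob (a joint): travel of the start knob in m: 0 = fully home (down), 0.015 = pulled straight up to its stop. A spring always draws it down, with about 3 N at home and 7.5 N at the stop; it does not latch.
- start_knob_grip (a point): middle of the start knob's head, on its vertical axis; moves with it. The head is a round upright black cylinder, 32 mm across, 22 mm high, ribbed, on a thin stem; at home it spans 14 to 36 mm above the deck and this point lies 25 mm above the deck (80 mm above the desk). A flat 2 mm collar, 40 mm across, lies under it. Along the mixer's y, 110 mm are free towards the dial and more on the other side.
- speed_dial_tip (a point): marked end of the speed dial's bar, 16 mm from the dial's vertical axis, 18 mm above the deck. The dial is a low black disc, 38 mm across, with an upright bar 36 x 9 mm across it bearing a white line, 22 mm high in all; it turns easily about its axis but cannot be pulled. It may stand at any setting within 70 degrees either way of pointing to the mixer's front.

How it is judged:
By the outcome, as a careful person would: the job done as asked, in the order asked, and still so for the second after the job is handed in, with the robot touching nothing.
It also fails if it takes over 29 s, if anything falls off the work surface, if the arm or the gripper's body presses on something with over 40 N, if the wrist force passes 120 N, or if a joint passes its speed limit or range.

## Working session

There is one attempt and no reset: what is moved stays moved. The work goes in short steps, Python scripts to look and compute and a tool call to move; the robot and the scene stay as the last step left them, time stands still between calls to the robot, and variables do not carry over. Pictures are saved under pics/ and viewed, about 8 in all and at most 12, crops included, and the job is handed in when it is done.

Besides the shell and the picture viewer there is one more tool, called after "Call:" as a command line: name --argument value ..., lists and objects as JSON in quotes. arm_command: Moves the arm, as the interface text tells. Its arguments: {"type":"object","properties":{"increments":{"type":"array","items":{"type":"array"}},"newtons":{"type":"number"}},"required":["increments"]}

```bash
mkdir -p pics; python3 - <<'E'
from bench import r
import cv2,numpy as np
for n in("scene","top"):
    cv2.imwrite(f"pics/{n}0.png",r.grab_frame(n)); c=r.camera_model(n); print(n,np.round(c["camera_matrix"],1).tolist(),c["D"],np.round(c["camera_from_world"],3).tolist())
o=r.get_obs();print({k:np.round(v,3).tolist() for k,v in o.items()})
E
```

```text
scene [[498.5, 0.0, 265.8], [0.0, 498.5, 186.4], [0.0, 0.0, 1.0]] [0.06595584 0.         0.         0.         0.        ] [[-0.74, -0.673, 0.015, 0.425], [-0.489, 0.522, -0.698, 0.301], [0.462, -0.524, -0.716, 0.679], [0.0, 0.0, 0.0, 1.0]]
top [[489.6, 0.0, 256.2], [0.0, 489.6, 191.9], [0.0, 0.0, 1.0]] [-0.01636133  0.          0.          0.          0.        ] [[-0.021, -1.0, 0.011, 0.041], [-0.991, 0.019, -0.131, 0.561], [0.13, -0.014, -0.991, 0.855], [0.0, 0.0, 0.0, 1.0]]
{'clock': 0.1, 'joints': [-1.33, 0.478, 0.022, 1.556, -0.012, 1.109, -0.083], 'qvel': [-0.0, -0.0, 0.001, -0.002, 0.001, -0.0, -0.001], 'tau': [0.005, -59.777, 1.614, -28.195, 0.013, 0.005, 0.0], 'tcp_pos': [0.231, 0.634, 0.247], 'orientation': [2.572, 1.802, -0.002], 'contact_force': [-0.08, -0.882, -0.423], 'moment': [0.031, 0.005, -0.039], 'grip_width': 0.085}
```

View pics/scene0.png

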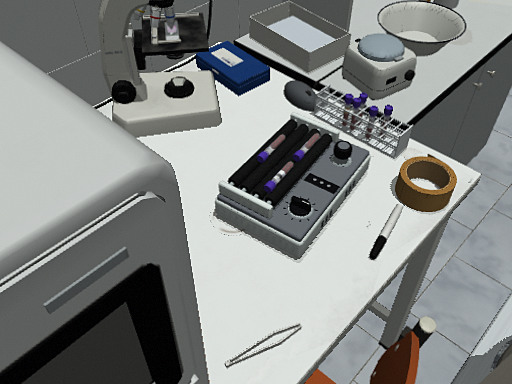

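View pics/top0.png

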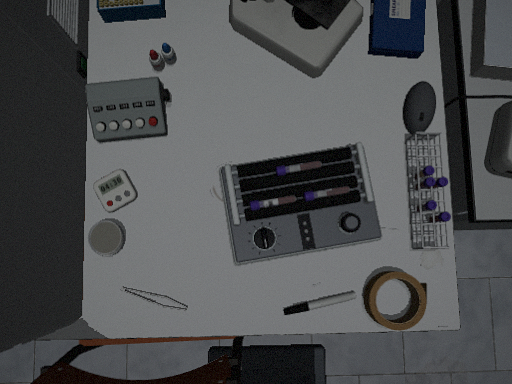

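The knob is at about (350,222) in top and (342,150) in scene. The dial is at (264,238) and (299,205). A tall oven stands at the left, between the start pose and the mixer. I'll enlarge the controls so I can measure them.

```bash
cat > h.py <<'E'
import cv2,numpy as np
from bench import r
def proj(n,P):
    c=r.camera_model(n);T=c["camera_from_world"];T=np.array(T)
    return cv2.projectPoints(np.float64(P).reshape(-1,1,3),cv2.Rodrigues(T[:3,:3])[0],T[:3,3],np.array(c["camera_matrix"]),np.array(c["D"]))[0][:,0]
def ray(n,uv):
    c=r.camera_model(n);T=np.array(c["camera_from_world"])
    x=cv2.undistortPoints(np.float64([[uv]]),np.array(c["camera_matrix"]),np.array(c["D"]))[0,0]
    R=T[:3,:3];return -R.T@T[:3,3],R.T@np.r_[x,1]
def atz(n,uv,z):
    o,d=ray(n,uv);return o+d*(z-o[2])/d[2]
E
python3 - <<'E'
from h import *
t=cv2.imread("pics/top0.png");s=cv2.imread("pics/scene0.png")
f=lambda a,x,y:cv2.convertScaleAbs(cv2.resize(a[y-25:y+25,x-33:x+33],None,fx=6,fy=6,interpolation=cv2.INTER_CUBIC),alpha=1.8,beta=25)
cv2.imwrite("pics/crop.png",np.vstack([np.hstack([f(t,350,222),f(t,264,238)]),np.hstack([f(s,342,150),f(s,299,205)])]))
print("knob",atz("top",(350,222),.09),atz("scene",(342,146),.091),"dial",atz("top",(264,238),.07),atz("scene",(299,205),.07))
for uv in((80,310),(80,100)):print("oven foot",atz("top",uv,0))
o,d=ray("scene",(165,190))
for z in(.35,.4,.45,.5):print(o+d*(z-o[2])/d[2])
E
```

```text
knob [ 0.50030274 -0.12816372  0.09      ] [ 0.50253684 -0.12495317  0.091     ] dial [0.47694447 0.01824375 0.07      ] [0.47832001 0.02507409 0.07      ]
oven foot [0.35450364 0.35704724 0.        ]
oven foot [0.75336796 0.36732588 0.        ]
[0.43347023 0.30418108 0.35      ]
[0.39150965 0.33076797 0.4       ]
[0.34954907 0.35735485 0.45      ]
[0.30758848 0.38394174 0.5       ]
```

View pics/crop.png

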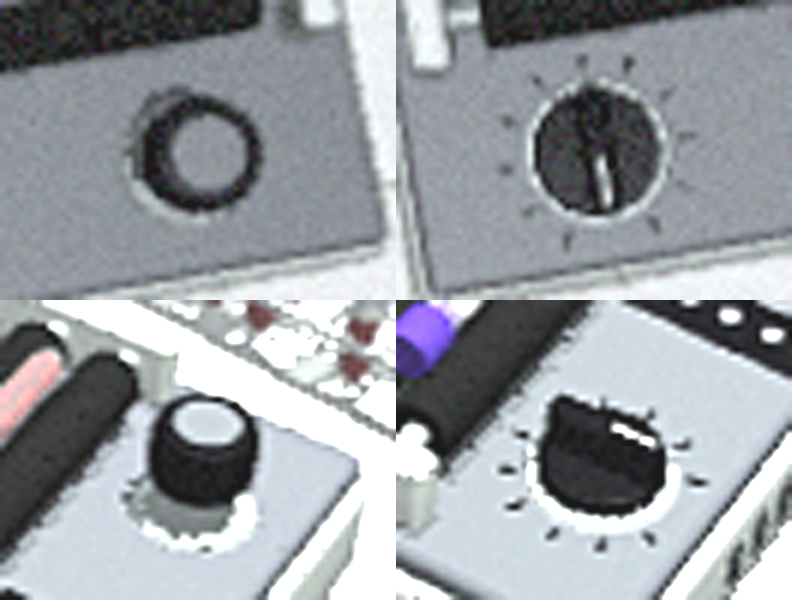

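```bash
python3 - <<'E'
from h import *
k=[atz("top",(351.1,221.9),.091),atz("scene",(343.3,145.1),.091)]
d=[atz("top",(264.4,237.7),.057),atz("scene",(300.8,208.8),.056)]
print(k,d)
K=np.mean(k,0);D=np.mean(d,0);v=D-K
print(K,D,"sep",np.hypot(*v[:2]),"yaw deg",np.degrees(np.arctan2(-v[0],v[1])))
from scipy.spatial.transform import Rotation as R
print(R.from_rotvec(r.get_obs()["orientation"]).as_matrix().round(3))
# skyline of rack nearby
print("rack",atz("top",(409,190),.06),"tape",atz("top",(365,300),.04))
E
```

```text
[array([ 0.5003689, -0.1298422,  0.091    ]), array([ 0.50228746, -0.12860398,  0.091     ])] [array([0.477929  , 0.01716625, 0.057     ]), array([0.47796316, 0.01932205, 0.056     ])]
[ 0.50132818 -0.12922309  0.091     ] [0.47794608 0.01824415 0.0565    ] sep 0.14930944168206936 yaw deg 9.009696629260073
[[ 0.342  0.94  -0.   ]
 [ 0.94  -0.342 -0.002]
 [-0.002  0.    -1.   ]]
rack [ 0.55712426 -0.24246021  0.06      ] tape [ 0.3650056  -0.15881829  0.04      ]
```

Everything agrees: the control spacing measures 149.3 mm against 150 mm, and the yaw is 9°. The knob axis is at (0.501, -0.129). The oven corner is near (0.35, 0.357) and about 0.45 m high, so I'll rise first and then go round and over that corner.

Call:
arm_command --increments '[[[0, 0, 0.045], [0, 0, 0], 100], [[0, 0, 0.09], [0, 0, 0], 100], [[0, 0, 0.135], [0, 0, 0], 100], [[0, 0, 0.18], [0, 0, 0], 100], [[0, 0, 0.22], [0, 0, 0], 100], [[0, 0, 0.25], [0, 0, 0], 100], [[0, 0, 0.255], [0, 0, 0], 100]]'

```text
clock: 0.8
tcp_pos: [0.231, 0.635, 0.5078]
orientation: [-2.57, -1.8, -0.008]
contact_force: [0.2, -0.8, -0.1]
grip_width: 0.0853
```

Call:
arm_command --increments '[[[0.005, -0.045, 0], [0, 0, 0], 100], [[0.01, -0.09, 0], [0, 0, 0], 100], [[0.018, -0.135, 0], [0, 0, 0], 100], [[0.028, -0.18, 0], [0, 0, 0], 100], [[0.038, -0.22, 0], [0, 0, 0], 100], [[0.05, -0.26, 0], [0, 0, 0], 100], [[0.062, -0.3, 0], [0, 0, 0], 100], [[0.085, -0.34, 0], [0, 0, 0], 100], [[0.11, -0.375, 0], [0, 0, 0], 100], [[0.135, -0.41, 0], [0, 0, 0], 100]]'

```text
clock: 1.8
tcp_pos: [0.3659, 0.2223, 0.5023]
orientation: [-2.573, -1.802, 0.002]
contact_force: [1.7, -0.4, 0.0]
grip_width: 0.0854
```

Call:
arm_command --increments '[[[0.015, -0.04, -0.01], [0, 0, 0.06], 100], [[0.03, -0.08, -0.03], [0, 0, 0.12], 100], [[0.046, -0.12, -0.05], [0, 0, 0.18], 100], [[0.061, -0.16, -0.075], [0, 0, 0.24], 100], [[0.076, -0.2, -0.1], [0, 0, 0.3], 100], [[0.092, -0.24, -0.125], [0, 0, 0.36], 100], [[0.107, -0.28, -0.15], [0, 0, 0.42], 100], [[0.12, -0.315, -0.18], [0, 0, 0.48], 100], [[0.13, -0.34, -0.215], [0, 0, 0.507], 100], [[0.135, -0.353, -0.26], [0, 0, 0.507], 100]]'

```text
clock: 2.8
tcp_pos: [0.5012, -0.1314, 0.2422]
orientation: [2.04, 2.386, -0.0]
contact_force: [1.1, 1.8, 0.7]
grip_width: 0.0854
```

Call:
arm_command --increments '[[[0, 0, -0.03], [0, 0, 0], 100], [[0, 0, -0.06], [0, 0, 0], 100], [[0, 0, -0.08], [0, 0, 0], 100], [[0, 0, -0.08], [0, 0, 0], 100], [[0, 0, -0.08], [0, 0, 0], 100]]'

```text
clock: 3.3
tcp_pos: [0.5001, -0.1289, 0.1631]
orientation: [-2.039, -2.389, 0.002]
contact_force: [0.0, 0.7, 0.8]
grip_width: 0.086
```

```bash
python3 - <<'E'
from h import *
from scipy.spatial.transform import Rotation as R
o=r.get_obs();M=R.from_rotvec(o["orientation"]).as_matrix()
print(o["clock"],np.round(o["tcp_pos"],4),M.round(3).tolist(),"heading",np.degrees(np.arctan2(M[1,0],M[0,0])),np.round(o["joints"],2))
a=r.grab_frame("scene");b=r.grab_frame("top")
f=lambda a,x,y:cv2.convertScaleAbs(cv2.resize(a[y-60:y+60,x-70:x+70],None,fx=2.8,fy=2.8,interpolation=cv2.INTER_CUBIC),alpha=1.6,beta=15)
cv2.imwrite("pics/c2.png",np.hstack([f(a,335,140),f(b,340,210)]))
E
```

```text
3.3 [ 0.5001 -0.1289  0.1631] [[-0.157, 0.988, -0.001], [0.988, 0.157, -0.0], [-0.0, -0.002, -1.0]] heading 99.03086188189086 [-0.48  0.41  0.77  2.05 -0.39  0.83  2.25]
```

View pics/c2.png

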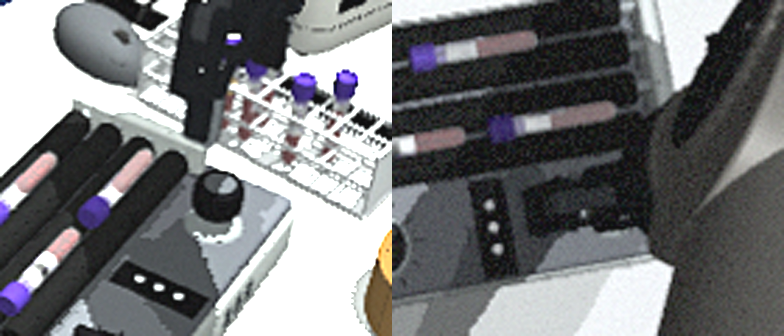

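The gripper stands above the knob (head at about crop (218,195)), with the jaws along the mixer's y. It is clear of the rollers and the rack, so I'll descend and close.

Call:
arm_command --increments '[[[0.001, 0, -0.03], [0, 0, 0], 100], [[0.001, 0, -0.055], [0, 0, 0], 100], [[0.001, 0, -0.075], [0, 0, 0], 100], [[0.001, 0, -0.084], [0, 0, 0], 100], [[0.001, 0, -0.084], [0, 0, 0], 100], [[0.001, 0, -0.084], [0, 0, 0], 100]]'

```text
clock: 4.0
tcp_pos: [0.5025, -0.1288, 0.0804]
orientation: [2.038, 2.389, 0.002]
contact_force: [-0.1, -0.3, 0.1]
grip_width: 0.0852
```

Call:
arm_command --increments '[[[0, 0, 0], [0, 0, 0], 60], [[0, 0, 0], [0, 0, 0], 50], [[0, 0, 0], [0, 0, 0], 44], [[0, 0, 0], [0, 0, 0], 44], [[0, 0, 0], [0, 0, 0], 44]]' --newtons 40

```text
clock: 4.5
tcp_pos: [0.5017, -0.1286, 0.0794]
orientation: [2.039, 2.39, 0.0]
contact_force: [-0.2, -0.7, -0.3]
grip_width: 0.0379
```

Call:
arm_command --increments '[[[0, 0, 0], [0, 0, 0], 30], [[0, 0, 0], [0, 0, 0], 20], [[0, 0, 0], [0, 0, 0], 20], [[0, 0, 0], [0, 0, 0], 20], [[0, 0, 0], [0, 0, 0], 20]]' --newtons 40

```text
clock: 5.0
tcp_pos: [0.5022, -0.1306, 0.08]
orientation: [2.039, 2.386, -0.001]
contact_force: [-1.9, -5.0, 6.2]
grip_width: 0.0307
```

Call:
arm_command --increments '[[[0, 0, 0.002], [0, 0, 0], 20], [[0, 0, 0.004], [0, 0, 0], 20], [[0, 0, 0.006], [0, 0, 0], 20], [[0, 0, 0.008], [0, 0, 0], 20], [[0, 0, 0.01], [0, 0, 0], 20], [[0, 0, 0.01], [0, 0, 0], 20]]' --newtons 50

```text
clock: 5.6
tcp_pos: [0.5021, -0.1305, 0.0893]
orientation: [2.039, 2.386, -0.002]
contact_force: [3.4, -6.4, -6.4]
grip_width: 0.0304
```

At +10 mm the pull is 6.4 N, where the spring should give 6 N, so the knob is following. I'll go on to the stop.

Call:
arm_command --increments '[[[0, 0, 0.002], [0, 0, 0], 20], [[0, 0, 0.004], [0, 0, 0], 20], [[0, 0, 0.005], [0, 0, 0], 20], [[0, 0, 0.005], [0, 0, 0], 20]]'

```text
clock: 6.0
tcp_pos: [0.5021, -0.1305, 0.0941]
orientation: [2.039, 2.386, -0.002]
contact_force: [3.1, -7.1, -8.0]
grip_width: 0.0307
```

Call:
arm_command --increments '[[[0, 0, 0.001], [0, 0, 0], 20], [[0, 0, 0.001], [0, 0, 0], 20]]'

```text
clock: 6.2
tcp_pos: [0.5021, -0.1305, 0.0951]
orientation: [2.039, 2.386, -0.002]
contact_force: [4.7, -8.7, -7.8]
grip_width: 0.0305
```

Call:
arm_command --increments '[[[0, 0, 0.001], [0, 0, 0], 20], [[0, 0, 0.001], [0, 0, 0], 20]]'

```text
clock: 6.4
tcp_pos: [0.502, -0.1305, 0.0953]
orientation: [2.038, 2.386, -0.004]
contact_force: [5.5, -8.4, -17.7]
grip_width: 0.0303
```

The force jumped to 17.7 N and the TCP stopped at 0.0953, so the knob is at its stop. I'll hold it there and look.

Call:
arm_command --increments '[[[0, 0, 0], [0, 0, 0], 20], [[0, 0, 0], [0, 0, 0], 20], [[0, 0, 0], [0, 0, 0], 20], [[0, 0, 0], [0, 0, 0], 20], [[0, 0, 0], [0, 0, 0], 20], [[0, 0, 0], [0, 0, 0], 20], [[0, 0, 0], [0, 0, 0], 20], [[0, 0, 0], [0, 0, 0], 20], [[0, 0, 0], [0, 0, 0], 20], [[0, 0, 0], [0, 0, 0], 20]]'

```text
clock: 7.4
tcp_pos: [0.502, -0.1305, 0.0953]
orientation: [2.038, 2.386, -0.004]
contact_force: [5.9, -8.6, -16.8]
grip_width: 0.0304
```

```bash
python3 - <<'E'
from h import *
a=r.grab_frame("scene")
f=lambda a,x,y:cv2.convertScaleAbs(cv2.resize(a[y-60:y+60,x-70:x+70],None,fx=4,fy=4,interpolation=cv2.INTER_CUBIC),alpha=1.6,beta=15)
cv2.imwrite("pics/c3.png",f(a,335,150))
E
```

```text
(no output)
```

View pics/c3.png

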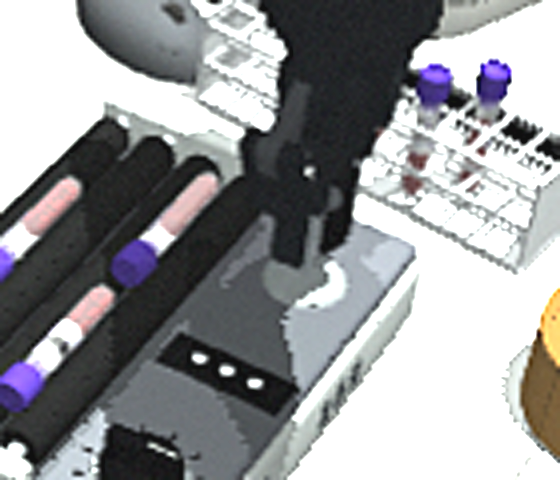

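The knob is lifted in the jaws, with its stem visible above the collar at crop (310,265). I'll release it.

Call:
arm_command --increments '[[[0, 0, 0], [0, 0, 0], 100], [[0, 0, 0], [0, 0, 0], 100], [[0, 0, 0], [0, 0, 0], 100], [[0, 0, 0], [0, 0, 0], 100], [[0, 0, 0], [0, 0, 0], 100], [[0, 0, 0], [0, 0, 0], 100], [[0, 0, 0], [0, 0, 0], 100], [[0, 0, 0], [0, 0, 0], 100]]'

```text
clock: 8.25
tcp_pos: [0.5017, -0.1286, 0.0963]
orientation: [-2.039, -2.39, -0.0]
contact_force: [-0.4, -0.8, -0.2]
grip_width: 0.0852
```

Call:
arm_command --increments '[[[0, 0, 0.03], [0, 0, 0], 100], [[0, 0, 0.07], [0, 0, 0], 100], [[0, 0, 0.11], [0, 0, 0], 100], [[0, 0, 0.15], [0, 0, 0], 100], [[0, 0, 0.17], [0, 0, 0], 100], [[0, 0, 0.17], [0, 0, 0], 100], [[0, 0, 0.17], [0, 0, 0], 100]]'

```text
clock: 8.95
tcp_pos: [0.5015, -0.1283, 0.2661]
orientation: [-2.038, -2.39, -0.001]
contact_force: [0.4, -0.1, -0.8]
grip_width: 0.0857
```

```bash
python3 - <<'E'
from h import *
a=r.grab_frame("scene");b=cv2.imread("pics/scene0.png")
f=lambda a,x,y:cv2.convertScaleAbs(cv2.resize(a[y-60:y+60,x-48:x+48],None,fx=4,fy=4,interpolation=cv2.INTER_CUBIC),alpha=1.6,beta=15)
cv2.imwrite("pics/c4.png",np.hstack([f(b,325,180),f(a,325,180)]))
d=cv2.absdiff(a,b)
for n,s in(("knob",np.s_[137:167,328:358]),("dial",np.s_[192:220,284:318])):print(n,d[s].mean(),np.percentile(d[s],99))
E
```

```text
knob 12.620740740740741 70.0
dial 13.468487394957982 56.0
```

View pics/c4.png

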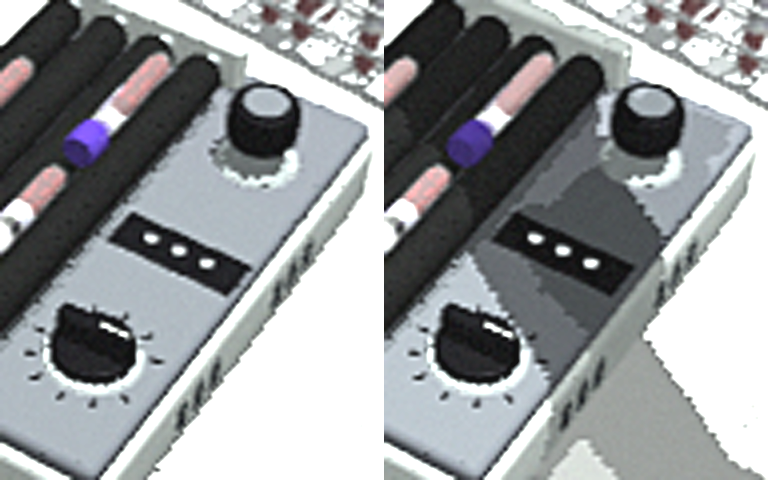

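The knob is back at its starting height (crop (648,120) after, (263,120) before, the same position once the 384 px offset is taken off). The dial's white line hasn't moved, and only shadows differ. I'll hand in.

```bash
python3 -c "
from bench import r
r.hand_in()"
```

```text
the job is handed in; nothing more can be done
```

I pulled the start knob straight up to its stop, held it there for about 1 s, then let it go and raised the open gripper about 0.17 m clear. The job was handed in at about 9 s on the robot's clock.

- **Pull:** The pull was 6.4 N at 10 mm, about what the spring should give. At about 15 mm the arm stopped rising and the force went up to 17.7 N, which marks the stop. I read the travel from the gripper position, not from the joint itself.
- **Side load:** While gripped, the knob took about 5 to 9 N sideways because the grip was roughly 1–2 mm off centre. This had no visible effect.
- **Last checks:** In the final picture the knob is back at its starting height and the dial's white line is where it was. The automatic before/after image comparison did not confirm this, because the arm's shadow changed both regions, so I judged it by eye. The force after release was near zero.

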